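# Set the sliding jaw of the board holder with its spring plunger

### The arm

A 6-joint arm with a two-finger parallel gripper is mounted at the origin on the work surface. World frame = base frame: x ahead of the robot, y to its left, z up, the work surface at z = 0. Lengths are in m, angles in rad, forces in N, time in s.
With the tool pointing down it reaches from about 0.325 to 1 m from the base axis. Payload 5.1 kg.
Tool frame: the origin (TCP) lies midway between the tips of the shut fingers; the grasp point (between the pads) lies 19 mm behind it; z points along the fingers, y is the line along which they close (so a half turn about z gives the same grasp; the last joint's range is limited). The gripper opens to 85 mm and grips with 20 to 120 N. Pads are 22 mm wide; open, the fingers measure 114 mm over their backs; the gripper's body (76 mm by 85 mm) begins 54 mm behind the grasp point. The pads swing forward as they close: fully open they stand 13 mm farther back than shut.
Start: joints at [1.203, 0.124, 1.65, -0, 1.367, -0.083], TCP at [0.183, 0.624, 0.205] pointing down, gripper open.
Joint ranges: [-2.61, 2.61], [-1.02, 2.33], [0.03, 2.71], [-1.35, 4.49], [0.32, 2.68], [-2.91, 2.91]. Speed limits (rad/s): [2.57, 2.57, 3.14, 3.14, 3.14, 3.14].

### API

Orientations are given as a unit quaternion [w, x, y, z].
In Python, from bench import sensors, optics, hand_in gives the robot as it stands.
- The arm moves only by the tool step_arm, never from a script. Its argument "targets" is a list of rows, each a list of 5 numbers: the shift along the tool's x, y, z each as a share of 15 cm, from -1 to 1, then the turn about the tool's z as a share of 180 degrees, from -1 to 1, then the finger opening in mm, from 0 to 85.4. In form: [[dx, dy, dz, turn, gripper], ...]. A call has 1 to 10 rows; each row is the pose to reach, as a shift and turn from the pose commanded when the call began, along the tool's axes at that moment, turning the shorter way round; what a row does not reach only later rows make up. A row lasts 1/8 s, in which the tool goes at most 62.5 mm and 10.7 degrees, less where a joint would pass 70% of its speed; a pose out of reach is approached as far as the arm can. A call with a number of a shift or a turn outside -1 to 1 is refused whole. A call with a gripper value outside its range is refused whole. The fingers move at their own pace and stop on an object; "squeeze" is the grip in N (left out, the last holds). Time passes only in rows, so rows that repeat a pose let the fingers close. It gives the time, the measured TCP pose, the force, the opening and the grip force at its end, in the units of the state.
- sensors.read_state(): the state, without advancing time (a new reading comes with each control period).
- optics.grab_frame(name): name is "scene" or "top" or "wrist"; returns a dict with "color" (384x512x3 uint8, blue, green, red), "vertical_fov" (degrees; the focal length in pixels is half the picture's height over the tangent of half this angle, whatever the lens; pixels are square), "cx", "cy" (the principal point, pixels), "T" (4x4, takes a point from camera to world coordinates). Camera axes: x right, y up, looking along -z (the intrinsics and any distortion apply to the point x, -y, -z); pixel columns grow to the right and rows downward; lengths in m; the calibration is good to about 2 mm. A picture is of the moment at which its call begins. There is no depth.
- hand_in(): hands the job in; it is judged then, once.
Trained networks look in a picture, given as the dict that the camera call returned (one of the last four; its "shot" number tells which), for a name from the list of things; names that differ only in an ending like _2 or _b are one class to them, and where a whole thing is asked for, a point or a joint stands for the part that bears it (a point fixed in the world has none). Each returns a list of dicts, best first, with "conf" (0 to 1); they miss things now and then, are a little off and sometimes report something else, mostly with a low value. They report only what shows in the picture. A call takes as long as a camera call. They do not tell look-alikes from the thing itself.
- optics.look_for(label, picture): "position" ([column, row] in pixels, amid what is visible of it).
- optics.trace(label, picture): "region" (384x512 bool, what is visible of it) and "position" ([column, row] in pixels, amid what is visible of it).
The state is a dict: "t": time; "joint_pos": joint angles; "joint_vel": joint speeds; "tau": joint torques, N m; "eef_pos": TCP position; "tool_rot": TCP orientation; "wrist_force": force on the tool from outside, world axes, zero at the start; "ft_torque": the same for the moment, N m; "width": finger opening in m; "gripper_force": force on a finger pad.
Only numpy, scipy, OpenCV 4.12 (cv2) and the standard library are available. Lean on these libraries where they do the work, as an engineer would, in place of code of your own. Each camera call takes 0.05 s, during which the arm holds its last target. There are 200 camera calls.

### The job

Set up the circuit-board holder: take the loose blue sliding jaw by its body (never carry it by the orange knob), set it down astride the rail at the open end, its wide plate towards the fixed jaw, so that its pin sits in the long loading slot, and let go. Then take the orange plunger knob, pull it up, slide the jaw along the rail with the pin held clear, and release it so that the pin drops fully home in the hole that the green tag points to. Leave the other things on the bench where they are.

Things in the scene. Friction and masses are not known exactly. Their poses are not given: they have to be found in the camera images.
- holder: Fixed board holder: grey base plate 350 x 140 x 8 mm with an aluminium rail on it, 330 mm long (x), 30 mm wide (y), top at z = 40 mm. Origin: centre of the plate's underside; x runs from the open end to the fixed blue jaw (100 mm wide, face at x = +140, top at z = 70 mm). Rail holes, 12 mm long, 14 wide, 32 deep, at x = -65 (no tag), -30, 0, +30 mm (these three have coloured tags).
- slot (a point): Centre of the long loading slot near the rail's open end, at the level of the rail's top (holder x = -120 mm): 40 mm long, 14 mm wide, 32 mm deep.
- jaw: Loose blue sliding jaw, about 0.77 kg, an inverted U: legs 80 mm long (x -45 to +35), 56 mm wide outside (y), 35 mm inside, flared at the feet; roof from z = 22 to 34 mm. Origin: on the plunger's axis, level with the feet, z up; 18 mm above the holder's origin when seated on the rail. It starts standing on the bench. Grip the 56 mm width with pads overlapping the roof's edge; the knob's top is at z = 68 mm.
- plunger (a joint): Travel of the spring plunger in the jaw, m: 0 = fully down (9 mm pin with tapered tip, 10 mm below the roof, so 10 mm into a hole), 0.010 = pin level with the rail's top, 0.014 = at its stop. Spring 2.3 N at 0, 4.9 N at the stop: less than the jaw's weight, so pulling 11 to 13 mm leaves the jaw standing on the rail; past the stop lifts the jaw.
- knob (a point): Centre of the orange round knob, 26 mm diameter, 20 mm high, axis along the jaw's z; it rises with the plunger. With the plunger down it is 58 mm above the jaw's origin and 24 mm above the roof top. Pinch it across the rail (along the jaw's y), from above.
- pin_axis (a point): Point of the jaw on the plunger's axis at the roof's underside (the rail's top when seated), 22 mm above the jaw's origin.
- jaw_face (a point): Middle of the front face of the jaw's wide upright plate (8 mm thick, 100 mm across, z 22 to 48 mm at the jaw's +x end): 43 mm along +x from the plunger's axis, 35 mm above the jaw's origin. It must face the fixed jaw (jaw x along holder x).
- green_hole (a point): Centre of the mouth of the hole that the green tag points to, on the rail's centre line at the level of the rail's top: the target.
- tag_green: Green tag, fixed on the base plate beside the rail: 20 x 22 x 4 mm with a point towards its hole. Origin: centre of its underside; its hole lies 54 mm along its +y. It may be at any of the three tagged holes.
- tag_red: Red tag of the same shape (another hole, not wanted).
- tag_white: White tag of the same shape (another hole, not wanted).
- phone: Bystander: black phone lying flat, 150 x 72 x 9 mm. Origin: centre of its underside.
- spool: Bystander: copper-coloured spool, 56 mm diameter, 38 mm high. Origin: centre of its underside.
- driver: Bystander: red screwdriver lying flat, 170 mm long along its x. Origin: near its middle.
- meter: Bystander: orange multimeter lying flat, 185 x 85 x 48 mm. Origin: centre of its underside.
- flux: Bystander: flux jar with blue lid, 56 mm diameter, 55 mm high. Origin: centre of its underside.
Mind the look-alikes: they are no part of the job. Leave any pink look-alike of the jaw alone.

How it is judged:
On the way, in this order (a step that is already met when the one before it is completed fails the run):
1. the jaw stands astride the rail, plate towards the fixed jaw, pin down in the loading slot, and is let go (x of jaw in the frame of holder between -0.14 and -0.1 m and y of jaw in the frame of holder between -0.008 and 0.008 m and z of jaw in the frame of holder between 0.015 and 0.021 m and x of jaw_face in the frame of holder above -0.1 m and value of joint plunger below 0.003 m and contact force between jaw and the fingers below 0.2 N), for 0.2 s.
2. the plunger is pulled up with the jaw still down on the rail (value of joint plunger above 0.0085 m and z of jaw in the frame of holder below 0.026 m and x of jaw in the frame of holder below -0.095 m and contact force between jaw and the fingers above 0.5 N), for 0.05 s.
3. the jaw comes along the rail to near the green-tagged hole with the pin clear (within 30 mm of it, jaw down on the rail) (value of joint plunger above 0.0075 m and z of jaw in the frame of holder below 0.026 m and y of jaw in the frame of holder between -0.008 and 0.008 m and horizontal distance between pin_axis and green_hole below 0.03 m), for 0.02 s.
At the end, for the whole second after the job is handed in: The jaw stands down on the rail (within 3 mm), in line with it (within 0.12 rad) and upright, its plate towards the fixed jaw, its pin axis within 5 mm of the green-tagged hole's centre and the plunger within 3 mm of fully down; released and at rest (horizontal distance between pin_axis and green_hole below 0.005 m and value of joint plunger below 0.003 m and z of jaw in the frame of holder between 0.015 and 0.021 m and x of jaw_face in the frame of holder above 0 m and angle between the x axis of jaw and the x axis of holder, either way round below 0.12 rad and angle between jaw's own z axis and vertical below 0.06 rad and linear speed of jaw below 0.01 m/s and contact force between jaw and the fingers below 0.2 N); the robot touches nothing.
It fails at once if the jaw is carried by its knob: lifted more than 15 mm off the bench or the rail with the plunger pulled more than 6 mm (value of joint plunger above 0.006 m and height (world z) of jaw above 0.033 m).
It fails at once if the phone, spool, screwdriver, meter or flux jar is shifted more than 30 mm (distance of any of phone, spool, driver, meter, flux from where it was at the start of the episode above 0.03 m).
It also fails if it takes over 51 s, if anything falls off the work surface, if the arm or the gripper's body presses on something with over 40 N, if the wrist force passes 120 N, or if a joint passes its speed limit or range.

## Working session

There is one attempt and no reset: what is moved stays moved. The work goes in short steps, Python scripts to look and compute and a tool call to move; the robot and the scene stay as the last step left them, time stands still between calls to the robot, and variables do not carry over. Pictures are saved under pics/ and viewed, at most 10 in all, crops included, and the job is handed in when it is done.

Besides the shell and the picture viewer there is one more tool, called after "Request:" as name([rows], argument=value, ...), one row to a line, values as JSON. step_arm: Moves the arm, as the interface text tells. Shift numbers are shares of 15 cm and turn numbers shares of 180 degrees, none past 1 either way. Its arguments: {"type":"object","properties":{"targets":{"type":"array","items":{"type":"array","items":{"type":"number"}}},"squeeze":{"type":"number"}},"required":["targets"]}

```bash
mkdir -p pics
cat > h.py <<'E'
import numpy as np, cv2
from bench import sensors, optics
def K(p):
    h,w=p["color"].shape[:2]; f=h/2/np.tan(np.radians(p["vertical_fov"])/2); return f
def ray(p,uv):
    f=K(p); T=np.array(p["T"]); d=np.array([(uv[0]-p["cx"])/f,-(uv[1]-p["cy"])/f,-1]); return T[:3,3],T[:3,:3]@d
def at(p,uv,z):
    o,d=ray(p,uv); return o+d*(z-o[2])/d[2]
def proj(p,X):
    T=np.array(p["T"]); c=T[:3,:3].T@(np.array(X)-T[:3,3]); f=K(p); return np.array([p["cx"]+f*c[0]/-c[2],p["cy"]-f*c[1]/-c[2]])
E
python3 - <<'E'
from h import *
ps={n:optics.grab_frame(n) for n in("top","scene")}
im=np.hstack([ps[n]["color"] for n in ps]); 
for n,p in ps.items():
    cv2.imwrite(f"pics/{n}0.png",cv2.resize(p["color"],(800,600)))
    print(n,[k for k in p],p["vertical_fov"],p["cx"],p["cy"],np.round(p["T"],3).tolist())
    for l,z in dict(holder=.02,jaw=.03,knob=.058,tag_green=.012,tag_red=.012,tag_white=.012,phone=0,spool=.03,driver=.01,meter=.04,flux=.05).items():
        for d in optics.look_for(l,p)[:4]: print(l,round(d["conf"],2),np.round(d["position"],1),np.round(at(p,d["position"],z)[:2],3))
E
```

```text
top ['color', 'vertical_fov', 'cx', 'cy', 'T', 'shot'] 46.167891785247505 251.80513116862065 194.33110172805232 [[0.001, 0.991, -0.132, 0.362], [-1.0, -0.001, -0.013, -0.121], [-0.013, 0.132, 0.991, 1.469], [0.0, 0.0, 0.0, 1.0]]
holder 0.57 [201.7 193.7] [0.557 0.061]
jaw 0.66 [418.5 250.4] [ 0.375 -0.628]
jaw 0.62 [293.8 231.2] [ 0.435 -0.236]
knob 0.69 [299.7 231.8] [ 0.432 -0.252]
knob 0.64 [419.9 254.4] [ 0.362 -0.622]
knob 0.39 [299.7 229.9] [ 0.438 -0.252]
knob 0.3 [164.2 246.6] [0.386 0.171]
tag_green 0.59 [209.8 181.9] [0.597 0.036]
tag_green 0.47 [299.  228.2] [ 0.446 -0.254]
tag_red 0.48 [205.  181.2] [0.6   0.052]
tag_red 0.32 [201.6 196.1] [0.55  0.062]
tag_white 0.53 [189.6 179.8] [0.604 0.102]
tag_white 0.35 [296.1 229.7] [ 0.441 -0.245]
phone 0.71 [164.7 247.1] [0.385 0.181]
spool 0.55 [285.9 148.5] [ 0.705 -0.213]
driver 0.55 [ 98.1 230.9] [0.437 0.397]
driver 0.17 [336.9 157.6] [ 0.678 -0.382]
meter 0.67 [336.8 157.3] [ 0.673 -0.377]
flux 0.52 [363.4 217.3] [ 0.478 -0.454]
flux 0.51 [201.1 195.8] [0.546 0.059]
scene ['color', 'vertical_fov', 'cx', 'cy', 'T', 'shot'] 45.26606567788388 246.8954697997653 194.38052511876023 [[-0.559, -0.636, 0.532, 1.296], [0.829, -0.437, 0.349, 0.403], [0.01, 0.636, 0.772, 1.157], [0.0, 0.0, 0.0, 1.0]]
holder 0.88 [290.6 231.3] [0.557 0.078]
jaw 0.79 [224.8 166.4] [ 0.461 -0.235]
jaw 0.73 [153. 109.] [ 0.375 -0.626]
knob 0.45 [221.9 152.6] [ 0.436 -0.264]
tag_green 0.62 [273.  234.6] [0.592 0.038]
tag_green 0.17 [401.7 257.2] [0.448 0.389]
tag_red 0.41 [274.  241.4] [0.612 0.053]
phone 0.9 [342.5 211.9] [0.387 0.17 ]
spool 0.72 [183.  219.3] [ 0.71  -0.212]
driver 0.67 [402.4 257.2] [0.446 0.391]
driver 0.5 [274.7 240.7] [0.607 0.053]
meter 0.8 [144.1 193.9] [ 0.707 -0.369]
flux 0.63 [226.2 165.9] [ 0.471 -0.221]
flux 0.52 [168.7 148.1] [ 0.514 -0.43 ]
```

View pics/top0.png

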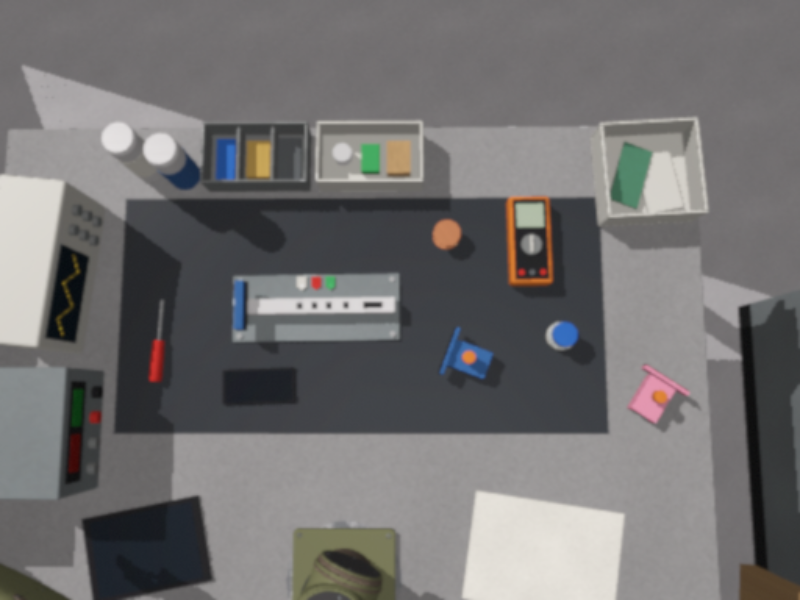

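View pics/scene0.png

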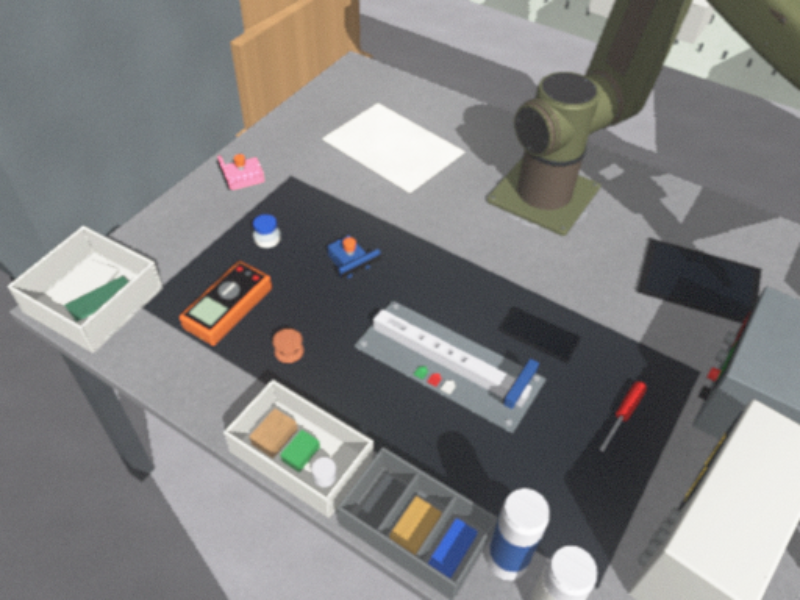

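The top view shows two jaw candidates: the blue one at (468,357) of 800, (299,229) native, and the pink one at (655,397). The blue one on the mat fits. The pink one is the look-alike. The tags at (302/317/330, 283) are white, red and green, so green looks like the −30 hole. Next I'll refine the measurements and check a crop.

Run:
```python
from h import *
p=optics.grab_frame("top")
c=p["color"]; cv2.imwrite("pics/crop0.png",cv2.resize(c[150:270,130:330],(800,480),interpolation=cv2.INTER_CUBIC))
s=sensors.read_state(); print(s["t"],s["eef_pos"],s["tool_rot"],s["width"])
def rect(m,z):
    b=cv2.boxPoints(cv2.minAreaRect(np.argwhere(m)[:,::-1].astype(np.float32)))
    w=np.array([at(p,q,z)[:2] for q in b]); print(np.round(w,3).tolist(),w.mean(0).round(4))
    e=w[1:]-w[:-1]; print([ (round(np.linalg.norm(v),3),round(np.degrees(np.arctan2(v[1],v[0])),1)) for v in e[:2]])
for l,z in (("holder",.008),("jaw",.034)):
    for d in optics.trace(l,p)[:2]: print(l,d["conf"],d["position"]); rect(d["region"],z)
hsv=cv2.cvtColor(c,cv2.COLOR_BGR2HSV)
def blob(lo,hi,z,box,n):
    m=cv2.inRange(hsv,lo,hi); k=np.zeros_like(m); x0,y0,x1,y1=box; k[y0:y1,x0:x1]=m[y0:y1,x0:x1]
    q=np.argwhere(k)[:,::-1].mean(0); print(n,q.round(1),at(p,q,z).round(4), (k>0).sum())
blob((50,100,60),(80,255,255),.012,(180,170,230,195),"green")
blob((0,120,90),(8,255,255),.012,(180,170,230,195),"red")
blob((5,150,120),(20,255,255),.068,(280,205,325,245),"knob")
blob((100,120,60),(125,255,255),.034,(270,200,325,250),"blue")
blob((100,120,60),(125,255,255),.07,(140,170,165,220),"fixed")
```

```text
1.25 [0.18265758 0.62379027 0.20471958] [ 6.56959332e-06  1.41914465e-01  9.89878924e-01 -8.56193480e-06] 0.08549580815677259
holder 0.74 [201.2, 193.9]
[[0.617, 0.239], [0.622, -0.111], [0.482, -0.113], [0.477, 0.233]] [0.5494 0.0622]
[(np.float64(0.35), np.float64(-89.3)), (np.float64(0.14), np.float64(-179.2))]
holder 0.46 [358.5, 214.0]
[[0.518, -0.421], [0.518, -0.476], [0.463, -0.474], [0.463, -0.42]] [ 0.4904 -0.4479]
[(np.float64(0.055), np.float64(-90.0)), (np.float64(0.055), np.float64(178.1))]
jaw 0.97 [295.8, 229.6]
[[0.415, -0.192], [0.497, -0.224], [0.465, -0.306], [0.383, -0.273]] [ 0.44   -0.2489]
[(np.float64(0.089), np.float64(-21.7)), (np.float64(0.088), np.float64(-111.4))]
jaw 0.92 [418.9, 252.0]
[[0.356, -0.557], [0.434, -0.614], [0.377, -0.694], [0.3, -0.636]] [ 0.3665 -0.6253]
[(np.float64(0.097), np.float64(-36.4)), (np.float64(0.098), np.float64(-125.6))]
green [211.  180.3] [0.6026 0.0321 0.012 ] 38
red [202.1 180.4] [0.6024 0.0615 0.012 ] 37
knob [299.8 228.3] [ 0.4421 -0.2515  0.068 ] 36
blue [297.8 228.7] [ 0.4429 -0.2485  0.034 ] 491
fixed [153.1 195. ] [0.5466 0.2075 0.07  ] 204
```

View pics/crop0.png

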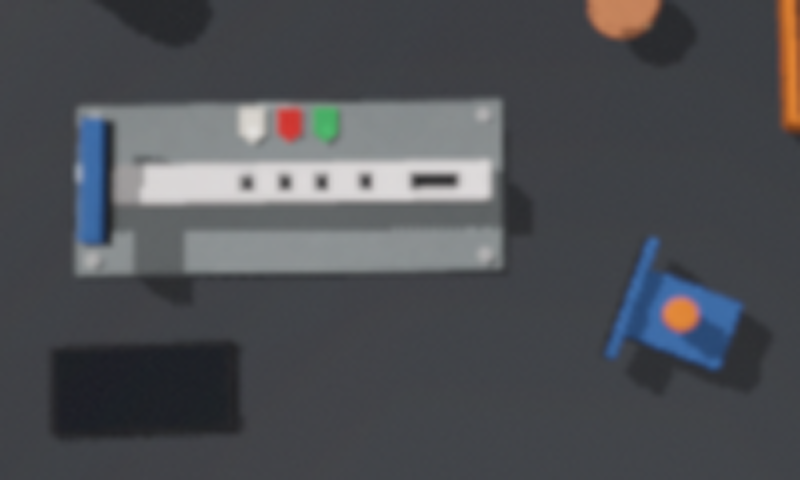

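The crop confirms it. The blue jaw is at (680,312) in the crop, with its plate facing left towards the holder. The slot is at (435,180) and the green tag at (326,125), above the hole at (321,181).

Request:
step_arm([
  [-0.55,-0.85,0,0.529,85],
  [-0.55,-0.85,0,0.529,85],
  [-0.55,-0.85,0,0.529,85],
  [-0.55,-0.85,0,0.529,85],
  [-0.55,-0.85,0,0.529,85],
  [-0.55,-0.85,0,0.529,85],
  [-0.55,-0.85,0,0.529,85],
  [-0.55,-0.85,0,0.529,85],
  [-0.55,-0.85,0,0.529,85],
])

```text
t: 2.48
eef_pos: [0.226, 0.4783, 0.2049]
tool_rot: [-0.0, 0.828, 0.56, 0.0]
wrist_force: [0.9, -0.4, -1.4]
width: 0.0849
gripper_force: 0.0
```

Request:
step_arm([
  [-0.8,0.62,-0.05,0,85],
  [-0.8,0.62,-0.05,0,85],
  [-0.8,0.62,-0.05,0,85],
])

```text
t: 2.85
eef_pos: [0.2689, 0.3305, 0.2125]
tool_rot: [0.0, 0.827, 0.562, 0.0]
wrist_force: [-0.6, 0.8, 0.0]
width: 0.0848
gripper_force: 0.0
```

Request:
step_arm([
  [-0.8,0.62,-0.05,0,85],
  [-0.8,0.62,-0.05,0,85],
  [-0.8,0.62,-0.05,0,85],
])

```text
t: 3.22
eef_pos: [0.3114, 0.1846, 0.2202]
tool_rot: [0.0, 0.828, 0.561, 0.001]
wrist_force: [-0.7, -0.5, 0.4]
width: 0.0852
gripper_force: 0.0
```

Request:
step_arm([
  [-0.8,0.62,-0.05,0,85],
  [-0.8,0.62,-0.05,0,85],
  [-0.8,0.62,-0.05,0,85],
])

```text
t: 3.6
eef_pos: [0.3538, 0.0384, 0.2278]
tool_rot: [0.001, 0.828, 0.561, 0.001]
wrist_force: [0.5, 0.1, 1.3]
width: 0.0851
gripper_force: 0.0
```

Request:
step_arm([
  [-0.8,0.62,-0.05,0,85],
  [-0.8,0.62,-0.05,0,85],
  [-0.8,0.62,-0.05,0,85],
])

```text
t: 3.98
eef_pos: [0.3961, -0.1076, 0.2351]
tool_rot: [0.0, 0.828, 0.561, 0.0]
wrist_force: [0.2, 0.6, 0.5]
width: 0.085
gripper_force: 0.0
```

Request:
step_arm([
  [-0.78,0.62,-0.05,0,85],
  [-0.78,0.62,-0.05,0,85],
  [-0.78,0.62,-0.05,0,85],
  [-0.78,0.62,-0.05,0,85],
])

```text
t: 4.47
eef_pos: [0.4394, -0.2491, 0.2421]
tool_rot: [-0.0, 0.827, 0.562, -0.0]
wrist_force: [-0.1, 0.6, -1.2]
width: 0.0845
gripper_force: 0.0
```

```bash
cat >> h.py <<'E'
def axes():
    from scipy.spatial.transform import Rotation as R
    s=sensors.read_state(); q=s["tool_rot"]; return s,R.from_quat([q[1],q[2],q[3],q[0]]).as_matrix()
def blob(p,lo,hi,area=100):
    m=cv2.inRange(cv2.cvtColor(p["color"],cv2.COLOR_BGR2HSV),lo,hi); n,l,st,c=cv2.connectedComponentsWithStats(m)
    return [(st[i],c[i].round(1),l==i) for i in range(1,n) if st[i][4]>area]
def rect(p,m,z):
    b=cv2.boxPoints(cv2.minAreaRect(np.argwhere(m)[:,::-1].astype(np.float32)))
    w=np.array([at(p,q,z)[:2] for q in b]); e=w[1:3]-w[:2]
    return w.mean(0).round(4),[(round(np.linalg.norm(v),4),round(np.degrees(np.arctan2(v[1],v[0])),1)) for v in e]
E
python3 - <<'E'
from h import *
p=optics.grab_frame("wrist"); s,R=axes(); print(s["eef_pos"],R.round(3).tolist()); print(p["vertical_fov"],p["cx"],p["cy"],np.round(p["T"],3).tolist())
cv2.imwrite("pics/w0.png",p["color"])
for st,c,m in blob(p,(5,150,100),(20,255,255)): print("or",st,c,at(p,c,.068).round(4),rect(p,m,.068))
for st,c,m in blob(p,(100,120,40),(125,255,255),400): print("bl",st,c,at(p,c,.034).round(4),rect(p,m,.04))
for l in("jaw","knob"):
  for d in optics.look_for(l,p)[:2]: print(l,d)
E
```

```text
[ 0.43917139 -0.24798749  0.24197537] [[0.368, 0.93, -0.001], [0.93, -0.368, 0.001], [0.0, -0.001, -1.0]]
60.43114195849387 253.7082466368037 191.4725426747838 [[0.929, 0.352, 0.111, 0.468], [-0.369, 0.887, 0.278, -0.178], [-0.001, -0.3, 0.954, 0.412], [0.0, 0.0, 0.0, 1.0]]
or [435  14  36  48 570] [449.2  45.7] [ 0.6564 -0.2114  0.068 ] (array([ 0.6578, -0.2067]), [(np.float64(0.0276), np.float64(-8.5)), (np.float64(0.0422), np.float64(-86.7))])
or [ 398  131  114  110 3010] [444.9 182.6] [ 0.6243 -0.3455  0.068 ] (array([ 0.6415, -0.3604]), [(np.float64(0.1252), np.float64(-0.8)), (np.float64(0.0914), np.float64(-81.1))])
or [247 149  23  25 422] [258.1 161.8] [ 0.4445 -0.2495  0.068 ] (array([ 0.4447, -0.2488]), [(np.float64(0.0231), np.float64(-21.6)), (np.float64(0.026), np.float64(-110.8))])
bl [ 212  119   93   75 3385] [258.  151.3] [ 0.4466 -0.2449  0.034 ] (array([ 0.4444, -0.2503]), [(np.float64(0.1017), np.float64(-21.6)), (np.float64(0.086), np.float64(-109.0))])
bl [329 266  26  41 733] [341.  286.8] [ 0.4825 -0.4536  0.034 ] (array([ 0.4814, -0.4498]), [(np.float64(0.0299), np.float64(-14.4)), (np.float64(0.0606), np.float64(-101.1))])
jaw {'position': [258.3, 146.3], 'conf': 0.7}
knob {'position': [255.9, 160.6], 'conf': 0.95}
```

View pics/w0.png

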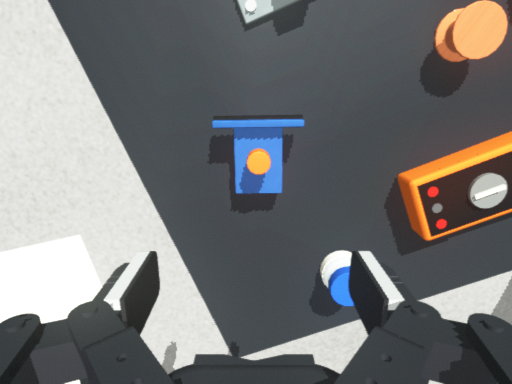

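The wrist view shows the jaw's knob at (258,162) and its plate at row 123. The jaw's yaw matches the tool's, so I'm descending to grasp.

Request:
step_arm([
  [-0.01,0.035,0.5,0,85],
  [-0.01,0.035,0.9,0,85],
  [-0.01,0.035,0.9,0,85],
])

```text
t: 5.0
eef_pos: [0.4405, -0.2477, 0.1025]
tool_rot: [-0.004, 0.826, 0.563, -0.002]
wrist_force: [-0.3, -0.7, -0.3]
width: 0.0852
gripper_force: 0.0
```

Request:
step_arm([
  [0,0,0.3,0,85],
  [0,0,0.5,0,85],
  [0,0,0.67,0,85],
  [0,0,0.67,0,85],
])

```text
t: 5.5
eef_pos: [0.4438, -0.2505, 0.0072]
tool_rot: [-0.0, 0.827, 0.563, -0.0]
wrist_force: [-0.1, 0.8, 0.9]
width: 0.0847
gripper_force: 0.0
```

Request:
step_arm([
  [0,0,0,0,50],
  [0,0,0,0,50],
  [0,0,0,0,50],
  [0,0,0,0,50],
  [0,0,0,0,50],
], squeeze=60)

```text
t: 6.12
eef_pos: [0.4437, -0.2511, 0.0069]
tool_rot: [0.0, 0.827, 0.563, 0.0]
wrist_force: [0.5, 0.0, -0.0]
width: 0.0497
gripper_force: 0.0
```

Run:
```python
from h import *
p=optics.grab_frame("wrist"); q=optics.grab_frame("scene"); s,R=axes(); print(s["eef_pos"],s["width"],s["gripper_force"])
c=q["color"][100:220,150:310]; cv2.imwrite("pics/w1.png",np.hstack([cv2.resize(p["color"],(400,300)),cv2.resize(c,(400,300),interpolation=cv2.INTER_CUBIC)]))
```

```text
[ 0.44364048 -0.25106961  0.00667843] 0.05004431664237755 0.0
```

View pics/w1.png

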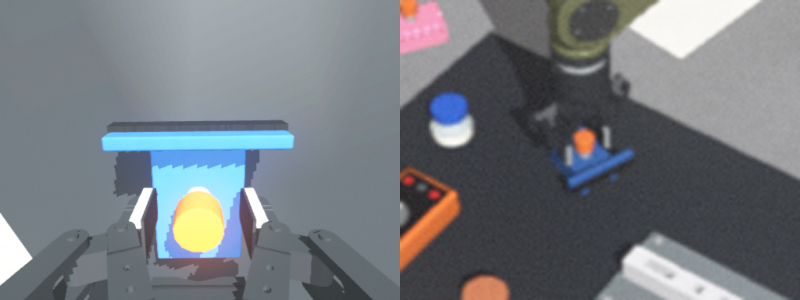

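Run:
```python
from h import *
p=optics.grab_frame("wrist"); s,R=axes(); c=p["color"]; x0,y0=110,140
im=cv2.resize(c[y0:y0+200,x0:x0+260],None,fx=3,fy=3,interpolation=cv2.INTER_CUBIC)
t=np.array(s["eef_pos"])
for z,col in((.018,(0,0,255)),(.034,(0,255,0)),(.048,(255,0,255))):
  for sg in(-1,1):
    for dx in(-.011,.011):
      u=(proj(p,[*(t+R[:,0]*dx+R[:,1]*sg*.025)[:2],z])-[x0,y0])*3; cv2.circle(im,tuple(int(v) for v in u),4,col,-1)
cv2.imwrite("pics/w2.png",im)
```

```text
(no output)
```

View pics/w2.png

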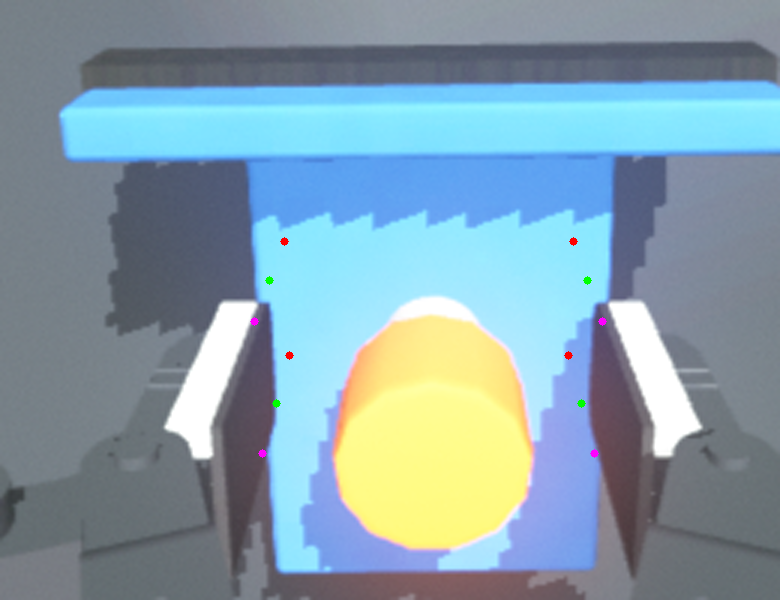

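The pads look to be right at the roof's edges, so I'll command a tighter closing and watch for force.

Request:
step_arm([
  [0,0,0,0,42],
  [0,0,0,0,42],
  [0,0,0,0,42],
], squeeze=60)

```text
t: 6.65
eef_pos: [0.4437, -0.2511, 0.0067]
tool_rot: [-0.0, 0.827, 0.563, -0.0]
wrist_force: [0.4, -0.6, 0.0]
width: 0.0422
gripper_force: 0.0
```

Run:
```python
from h import *
p=optics.grab_frame("wrist"); s,R=axes(); t=np.array(s["eef_pos"])
for st,c,m in blob(p,(95,80,40),(125,255,255),400): print("bl",st,c)
for st,c,m in blob(p,(5,100,100),(35,255,255)): print("or",st,c)
T=np.array(p["T"]); print("cam",T.round(4).tolist(), K(p),p["cx"],p["cy"])
J=np.array([.4435,-.2512]); ex,ey=R[:2,0],R[:2,1]
P=lambda x,y,z:proj(p,[*(J+ex*x+ey*y),z]).round(1)
print("plate top edge back",P(.035,-.05,.048),P(.035,.05,.048),"roof front",P(.03,-.028,.034),P(.03,.028,.034),"roof rear",P(-.045,-.028,.034),P(-.045,.028,.034),"knobtop",P(0,-.013,.068),P(0,.013,.068))
print("pads w=42 tip TCPz+.008:",P(.011,-.021,.015),P(.011,.021,.015),"z.04",P(.011,-.021,.04),P(-.011,-.021,.04),P(.011,.021,.04))
cv2.imwrite("pics/w3.png",cv2.resize(p["color"][110:370,90:410],(800,650))[:600])
```

```text
bl [  129   166   248   165 15691] [253.5 220.8]
or [ 221  246   66   77 3959] [253.7 284.8]
cam [[0.9304, 0.3497, 0.1098, 0.4721], [-0.3665, 0.8876, 0.279, -0.18], [0.0001, -0.2999, 0.954, 0.1764], [0.0, 0.0, 0.0, 1.0]] 329.6829088343525 253.7082466368037 191.4725426747838
plate top edge back [130.4 194.5] [374.7 194.7] roof front [191.1 195.5] [314.3 195.6] roof rear [199.1 331.9] [306.3 331.9] knobtop [218.5 297.5] [286.3 297.6]
pads w=42 tip TCPz+.008: [212.9 218.6] [292.6 218.6] z.04 [206.4 239.4] [208.4 281.6] [298.9 239.4]
```

View pics/w3.png

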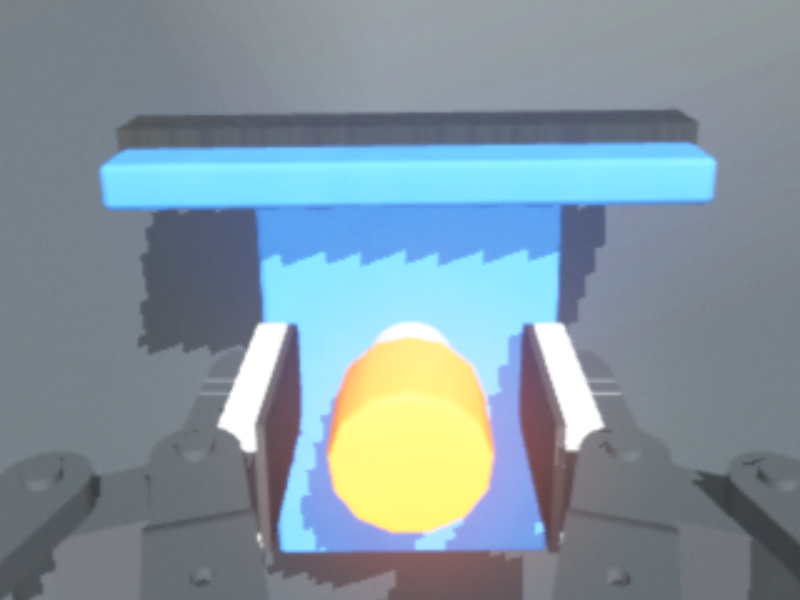

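The plate, roof and knob project where expected, but the pad tips show at z≈0.04, not near the reported TCP height. The pads are above the roof. I'll reopen and lower in small steps, watching the force.

Request:
step_arm([
  [0,0,-0.03,0,70],
  [0,0,-0.03,0,70],
  [0,0,0.02,0,70],
  [0,0,0.04,0,70],
])

```text
t: 7.2
eef_pos: [0.4432, -0.2507, -0.0002]
tool_rot: [-0.001, 0.827, 0.563, -0.0]
wrist_force: [-0.3, -0.1, -0.4]
width: 0.0701
gripper_force: 0.0
```

Run:
```python
from h import *
p=optics.grab_frame("wrist"); s,R=axes(); t=np.array(s["eef_pos"]); print(t,s["width"],s["wrist_force"])
J=np.array([.4435,-.2512]); ex,ey=R[:2,0],R[:2,1]; w=s["width"]/2
for z in(.01,.02,.03,.04): print(z,[proj(p,[*(t[:2]+ex*x-ey*w),z]).round(0).tolist() for x in(.011,-.011)])
g=p["color"].max(2)
# white pad pixels, left half
m=cv2.inRange(cv2.cvtColor(p["color"],cv2.COLOR_BGR2HSV),(0,0,215),(180,40,255)); n,l,st,c=cv2.connectedComponentsWithStats(m)
print([st[i].tolist() for i in range(1,n) if st[i][4]>60])
```

```text
[ 0.44296979 -0.25056682 -0.00049132] 0.06995694770527688 [-1.16654187  0.18389981 -0.1117528 ]
0.01 [[185.0, 219.0], [188.0, 257.0]]
0.02 [[181.0, 227.0], [184.0, 267.0]]
0.03 [[177.0, 236.0], [180.0, 277.0]]
0.04 [[172.0, 246.0], [175.0, 290.0]]
[[132, 245, 39, 56, 729], [338, 245, 38, 55, 723], [234, 246, 53, 31, 227], [0, 290, 24, 56, 693]]
```

Request:
step_arm([
  [0,0,0.02,0,70],
  [0,0,0.035,0,70],
])

```text
t: 7.5
eef_pos: [0.4437, -0.2511, -0.0047]
tool_rot: [-0.0, 0.827, 0.563, -0.0]
wrist_force: [-0.4, 0.4, 0.3]
width: 0.0702
gripper_force: 0.0
```

Request:
step_arm([
  [0,0,0.01,0,70],
  [0,0,0.02,0,70],
])

```text
t: 7.75
eef_pos: [0.4438, -0.2511, -0.0076]
tool_rot: [0.0, 0.827, 0.563, 0.0]
wrist_force: [-0.4, -0.4, 0.1]
width: 0.0702
gripper_force: 0.0
```

Request:
step_arm([
  [0,0,0.01,0,70],
  [0,0,0.02,0,70],
])

```text
t: 8.0
eef_pos: [0.4437, -0.2511, -0.0106]
tool_rot: [0.0, 0.827, 0.563, 0.0]
wrist_force: [0.7, -0.6, 0.2]
width: 0.07
gripper_force: 0.0
```

Request:
step_arm([
  [0,0,0.013,0,70],
  [0,0,0.026,0,70],
])

```text
t: 8.25
eef_pos: [0.4437, -0.2511, -0.0146]
tool_rot: [-0.0, 0.827, 0.563, -0.0]
wrist_force: [-0.2, 1.0, 0.5]
width: 0.0701
gripper_force: 0.0
```

Request:
step_arm([
  [0,0,0,0,50],
  [0,0,0,0,48],
  [0,0,0,0,48],
], squeeze=60)

```text
t: 8.62
eef_pos: [0.444, -0.2513, -0.0142]
tool_rot: [0.0, 0.827, 0.563, 0.0]
wrist_force: [1.5, -0.9, 0.2]
width: 0.0546
gripper_force: 66.4
```

Grasped, with 66 N on the pads. Next I lift, turn in line with the rail, and look.

Request:
step_arm([
  [0,0,-0.2,0,48],
  [0,0,-0.6,0,48],
  [0,0,-0.75,0,48],
  [0,0,-0.75,0,48],
])

```text
t: 9.12
eef_pos: [0.4438, -0.2512, 0.0984]
tool_rot: [0.001, 0.827, 0.563, 0.0]
wrist_force: [0.3, 0.1, -8.4]
width: 0.0545
gripper_force: 68.7
```

Request:
step_arm([
  [0.36,0.09,0,-0.124,48],
  [0.72,0.09,0,-0.124,48],
  [0.72,0.09,0,-0.124,48],
  [0.72,0.09,0,-0.124,48],
])

```text
t: 9.62
eef_pos: [0.4937, -0.1545, 0.0947]
tool_rot: [-0.003, 0.702, 0.712, -0.001]
wrist_force: [0.2, -1.0, -9.4]
width: 0.0545
gripper_force: 68.6
```

Run:
```python
from h import *
p=optics.grab_frame("wrist"); q=optics.grab_frame("top"); s,R=axes(); print(s["t"],s["eef_pos"],s["width"],s["gripper_force"],s["wrist_force"],R[:2,:2].round(3).tolist())
cv2.imwrite("pics/w4.png",np.hstack([cv2.resize(p["color"],(400,300)),cv2.resize(q["color"][150:270,150:310],(400,300),interpolation=cv2.INTER_CUBIC)]))
np.save("w4.npy",p["color"]); print(np.round(p["T"],4).tolist())
for n,lo,hi in(("green",(45,80,50),(85,255,255)),("red",(0,150,80),(5,255,255)),("blue",(95,80,40),(125,255,255))):
    for st,c,m in blob(p,lo,hi,60): print(n,st.tolist(),c,at(p,c,.012).round(4))
```

```text
9.725 [ 0.49440997 -0.15566503  0.09604338] 0.05438151446607044 68.62170293927193 [-6.52459283e-01 -2.36780686e-03 -8.61340396e+00] [[-0.012, 1.0], [1.0, 0.012]]
[[0.9999, -0.0156, 0.0004, 0.4937], [0.0148, 0.9544, 0.2982, -0.0784], [-0.005, -0.2981, 0.9545, 0.2645], [0.0, 0.0, 0.0, 1.0]]
blue [108, 180, 291, 180, 21546] [253.5 237.3] [ 0.494  -0.1975  0.012 ]
```

View pics/w4.png

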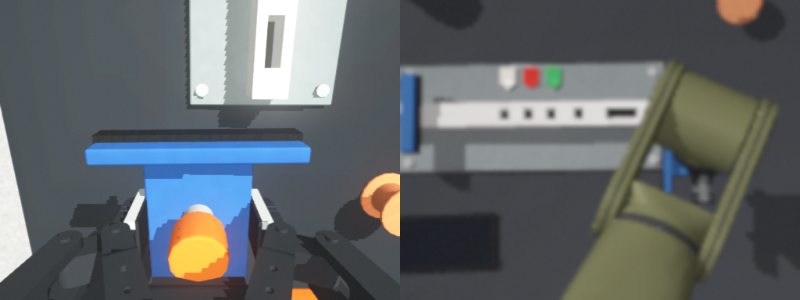

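The wrist view shows the slot at about (275,42) of 400, the rail at cols 255–297, and the jaw aligned below it. Extracting the slot and rail line.

Run:
```python
from h import *
p=optics.grab_frame("wrist"); c=p["color"]; g=cv2.cvtColor(c,cv2.COLOR_BGR2GRAY); s,R=axes(); print(s["eef_pos"])
for r in(10,30,50,70,90,110,120):
    row=g[r,310:420].astype(int); d=np.diff(row); i=np.where(np.abs(d)>18)[0]
    print(r,[(int(k)+310,int(d[k])) for k in i])
for col in(345,350,355):
    d=np.diff(g[:150,col].astype(int)); i=np.where(np.abs(d)>18)[0]; print("c",col,[(int(k),int(d[k])) for k in i])
# plate corners of jaw
st,cc,m=max(blob(p,(95,80,40),(125,255,255),400),key=lambda b:b[0][4])
ys,xs=np.where(m); 
for x in(120,150,200,250,300,350,385): print(x,np.where(m[:,x])[0][[0]],end=" ")
for r in(230,260,300,330): 
    k=np.where(m[r])[0]; print("r",r,k[0],k[-1])
```

```text
[ 0.49474298 -0.15598939  0.09661663]
10 [(326, 28), (327, 44)]
30 [(325, 38), (326, 32), (339, -31), (340, -92), (348, 32), (349, 25), (361, 45)]
50 [(324, 50), (338, -73), (339, -59), (347, 43), (359, 46)]
70 [(323, 53), (337, -102), (338, -23), (345, 38), (346, 24), (357, 43)]
90 [(321, 25), (322, 48)]
110 [(320, 39), (321, 40), (400, -36), (401, -27), (403, 44), (404, 52)]
120 [(320, 58), (398, -40), (399, -20), (405, 63)]
c 345 [(16, -38), (17, -27), (25, -51), (83, 45), (84, 46), (124, -60), (126, 35), (130, -40), (131, -51), (132, -33)]
c 350 [(16, -39), (17, -24), (83, 29), (84, 34), (130, -39), (131, -51), (132, -35)]
c 355 [(16, -37), (17, -25), (83, 29), (84, 35), (130, -37), (131, -54), (132, -35), (139, 19)]
120 [183] 150 [182] 200 [181] 250 [181] 300 [180] 350 [180] 385 [180] r 230 184 323
r 260 187 321
r 300 190 317
r 330 192 316
```

Run:
```python
from h import *
p=optics.grab_frame("wrist"); s,R=axes()
a=at(p,(351.8,17),.04);b=at(p,(346.5,84),.04); print("slot",a.round(4),b.round(4),(a+b)/2,np.linalg.norm(a-b)); h=a-b; print("ang",np.degrees(np.arctan2(h[1],h[0])))
l=at(p,(326.7,10),.04)-at(p,(320.3,120),.04); print("rail edge",np.degrees(np.arctan2(l[1],l[0])), at(p,(325.5,30),.04))
zj=.1105
u=at(p,(120,183),zj+.048);v=at(p,(385,180),zj+.048); d=v-u; print("plate",np.degrees(np.arctan2(d[1],d[0])),np.linalg.norm(d))
for r,x0,x1 in((230,184,323),(330,192,316)): print("roof",at(p,((x0+x1)/2,r),zj+.034),(at(p,(x1,r),zj+.034)-at(p,(x0,r),zj+.034)))
print(s["eef_pos"],R[:2,:2],"tagpred hole");
q=optics.grab_frame("top")
for l in("tag_green","tag_red"): 
  print(l,[(round(d["conf"],2),at(q,d["position"],.012).round(4)) for d in optics.look_for(l,q)[:2]])
```

```text
slot [ 0.5539 -0.0371  0.04  ] [ 0.5544 -0.0764  0.04  ] [ 0.55417845 -0.05674086  0.04      ] 0.039301685360755165
ang 90.78011578578281
rail edge 90.78734331592274 [ 0.53825871 -0.04457142  0.04      ]
plate 1.423163941929607 0.09004103352709009
roof [ 0.4947127  -0.13415425  0.1445    ] [0.05590217 0.00074802 0.        ]
roof [ 0.49553795 -0.18269697  0.1445    ] [0.05533233 0.00077928 0.        ]
[ 0.49505065 -0.15620196  0.09712128] [[-0.01190001  0.99992808]
 [ 0.99992906  0.01190076]] tagpred hole
tag_green [(0.56, array([ 0.4836, -0.1298,  0.012 ])), (0.55, array([0.5934, 0.029 , 0.012 ]))]
tag_red [(0.71, array([0.5515, 0.0838, 0.012 ])), (0.62, array([0.5908, 0.0595, 0.012 ]))]
```

Request:
step_arm([
  [0.2,0.2,0,0,48],
  [0.5,0.393,0,0,48],
  [0.655,0.393,0,0,48],
  [0.655,0.393,0.1,0,48],
  [0.655,0.393,0.25,0,48],
  [0.655,0.393,0.25,0,48],
])

```text
t: 10.72
eef_pos: [0.5507, -0.0569, 0.0575]
tool_rot: [-0.003, 0.703, 0.712, -0.002]
wrist_force: [0.5, 0.5, -9.3]
width: 0.0545
gripper_force: 68.7
```

Run:
```python
from h import *
p=optics.grab_frame("wrist"); c=p["color"]; g=cv2.cvtColor(c,cv2.COLOR_BGR2GRAY); s,R=axes(); print(s["t"],s["eef_pos"],s["wrist_force"],R[:2,0])
zj=s["eef_pos"][2]+.0142
for r in range(5,175,20):
    d=np.diff(cv2.GaussianBlur(g,(1,5),0)[r,150:380].astype(int)); i=np.where(np.abs(d)>25)[0]
    print(r,[(int(k)+150,int(d[k])) for k in i])
st,cc,m=max(blob(p,(95,80,40),(125,255,255),400),key=lambda b:b[0][4])
for r in(230,260,300,330):
    k=np.where(m[r])[0]; print("roof",at(p,((k[0]+k[-1])/2,r),zj+.034),k[-1]-k[0])
cv2.imwrite("pics/w5.png",c)
```

```text
10.775 [ 0.55206846 -0.05710849  0.05907719] [-0.71704476 -0.5281434  -7.89028006] [-0.01260272  0.99992049]
5 [(196, -31), (197, -30), (228, 77), (245, -51), (246, -88), (247, -27), (270, 37), (271, 32), (272, 75), (289, -26), (370, 42), (375, -35), (376, -39)]
25 [(199, -37), (228, 35), (229, 76), (322, -38), (331, 30), (368, 38), (373, -35), (374, -42)]
45 [(197, -38), (229, 78), (371, -34), (372, -42)]
65 [(199, -35), (229, 55), (230, 47), (245, -35), (246, -90), (247, -29), (269, 39), (270, 32), (271, 71), (316, -28), (369, -33), (370, -45)]
85 [(200, -30), (201, -29), (229, 31), (230, 76), (321, -37), (356, 36), (367, -37), (368, -45)]
105 [(150, 68), (151, 44), (202, -35), (230, 74), (365, -37), (366, -45)]
125 [(151, 28), (152, 65), (153, 42), (203, -37), (230, 41), (231, 66), (246, -79), (247, -57), (268, 42), (269, 32), (270, 71), (363, -37), (364, -47)]
145 [(153, 41), (154, 55), (155, 36), (203, -29), (204, -28), (231, 83), (285, -30), (361, -38), (362, -49)]
165 [(155, 49), (156, 30), (231, 37), (232, 38)]
roof [ 0.55069425 -0.03417959  0.10727719] 138
roof [ 0.55127088 -0.04748854  0.10727719] 134
roof [ 0.55131702 -0.06656313  0.10727719] 127
roof [ 0.55173864 -0.08195867  0.10727719] 124
```

View pics/w5.png

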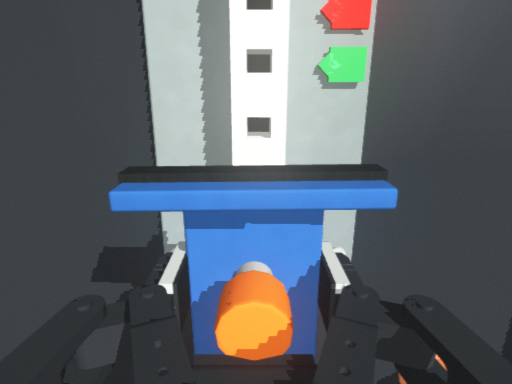

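Run:
```python
from h import *
p=optics.grab_frame("wrist"); s,R=axes(); print(s["eef_pos"]); g=cv2.cvtColor(p["color"],cv2.COLOR_BGR2GRAY); zj=s["eef_pos"][2]+.0142
m=cv2.inRange(g[:160,235:283],0,140); n,l,st,c=cv2.connectedComponentsWithStats(m)
for i in range(1,n):
    if st[i][4]>100: print("hole",st[i].tolist(),at(p,c[i]+[235,0],.04).round(4))
st,cc,m=max(blob(p,(95,80,40),(125,255,255),400),key=lambda b:b[0][4])
for r in(230,330):
    k=np.where(m[r])[0]; print("roof",at(p,((k[0]+k[-1])/2,r),zj+.034))
```

```text
[ 0.55324227 -0.05726778  0.06036967]
hole [9, 0, 25, 9, 225] [0.5519 0.0601 0.04  ]
hole [10, 54, 23, 18, 412] [0.5523 0.0323 0.04  ]
hole [10, 117, 22, 14, 300] [5.527e-01 2.000e-04 4.000e-02]
roof [ 0.55188927 -0.03451189  0.10856967]
roof [ 0.55293179 -0.0824259   0.10856967]
```

The picture shows the green tag at (347,64) pointing to the hole at (259,62), which is the −30 hole. The jaw is in line with the rail to within about 1 mm, so I'm lowering it.

Request:
step_arm([
  [0,0.005,0.1,0,48],
  [0,0.005,0.2,0,48],
  [0,0.005,0.25,0,48],
  [0,0.005,0.25,0,48],
])

```text
t: 11.32
eef_pos: [0.5532, -0.0563, 0.0217]
tool_rot: [-0.001, 0.702, 0.712, -0.001]
wrist_force: [0.2, 0.4, -7.5]
width: 0.0545
gripper_force: 68.6
```

Request:
step_arm([
  [0,0,0.03,0,48],
  [0,0,0.06,0,48],
  [0,0,0.08,0,48],
  [0,0,0.08,0,48],
])

```text
t: 11.82
eef_pos: [0.554, -0.0565, 0.0107]
tool_rot: [-0.0, 0.702, 0.712, -0.0]
wrist_force: [1.1, 0.4, -8.6]
width: 0.0543
gripper_force: 68.7
```

Request:
step_arm([
  [0,0,0.02,0,48],
  [0,0,0.037,0,48],
  [0,0,0.037,0,48],
])

```text
t: 12.2
eef_pos: [0.554, -0.0565, 0.0052]
tool_rot: [-0.0, 0.702, 0.712, -0.0]
wrist_force: [0.1, 0.4, -8.3]
width: 0.0547
gripper_force: 68.7
```

Request:
step_arm([
  [0,0,0.01,0,48],
  [0,0,0.01,0,48],
])

```text
t: 12.45
eef_pos: [0.5542, -0.0565, 0.004]
tool_rot: [-0.0, 0.702, 0.712, -0.0]
wrist_force: [-0.5, 0.4, -8.1]
width: 0.0545
gripper_force: 68.7
```

Request:
step_arm([
  [0,0,0.01,0,48],
  [0,0,0.01,0,48],
])

```text
t: 12.7
eef_pos: [0.5544, -0.0566, 0.0038]
tool_rot: [-0.0, 0.702, 0.712, -0.0]
wrist_force: [-5.6, 0.2, 2.2]
width: 0.0546
gripper_force: 69.9
```

Request:
step_arm([
  [0,0,0,0,58],
  [0,0,0,0,64],
  [0,0,0,0,70],
  [0,0,0,0,70],
  [0,0,0,0,70],
])

```text
t: 13.32
eef_pos: [0.5544, -0.0566, 0.0026]
tool_rot: [0.0, 0.702, 0.712, 0.0]
wrist_force: [-0.4, -0.9, -0.9]
width: 0.0698
gripper_force: 0.0
```

Run:
```python
from h import *
p=optics.grab_frame("wrist"); s,R=axes(); print(s["t"],s["eef_pos"],s["width"],s["wrist_force"])
st,cc,m=max(blob(p,(95,80,40),(125,255,255),400),key=lambda b:b[0][4]); print("top edge",np.where(m[:,250])[0][0])
for r in(240,330):
    k=np.where(m[r])[0]; print("roof",k[0],k[-1],at(p,((k[0]+k[-1])/2,r),.052))
k=np.where(m[240])[0]; print("roof width at z .052:",at(p,(k[-1],240),.052)-at(p,(k[0],240),.052))
e=R[:2,0]
print("pred plate back top edge",[proj(p,[*(np.array(s["eef_pos"][:2])+e*d),.066]).round(1) for d in(.035,.043)], "knobtop",proj(p,[*s["eef_pos"][:2],.086]))
for st,c,m in blob(p,(3,150,100),(20,255,255)): print("or",st,c)
cv2.imwrite("pics/w6.png",p["color"])
```

```text
13.375 [ 0.55436875 -0.05654758  0.00256132] 0.0703064193624736 [-0.26288741 -0.04416433 -0.09937944]
top edge 182
roof 185 322 [ 0.55429056 -0.0383659   0.052     ]
roof 192 317 [ 0.55534498 -0.08197128  0.052     ]
roof width at z .052: [0.05495581 0.00075895 0.        ]
pred plate back top edge [array([253. , 213.6]), array([253. , 191.5])] knobtop [252.97834001 338.69176735]
or [ 215  273   79   87 5586] [254.2 318.3]
```

View pics/w6.png

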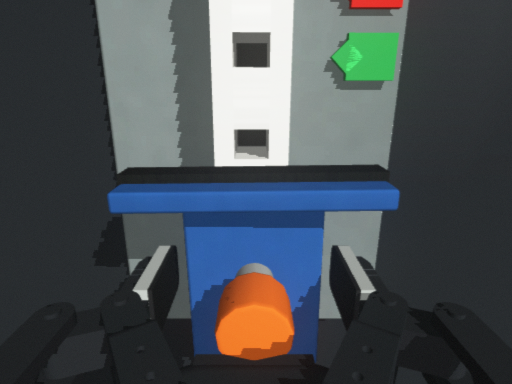

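The jaw is seated: contact force came at the expected height and the knob is centred at x≈254. The −30 hole mouth is at about (251,50) with the green tag beside it. I'm raising to knob level.

Request:
step_arm([
  [0,0,-0.1,0,70],
  [0,0,-0.223,0,70],
  [0,0,-0.223,0,70],
  [0,0,-0.223,0,70],
])

```text
t: 13.88
eef_pos: [0.5544, -0.0566, 0.0365]
tool_rot: [0.0, 0.702, 0.712, 0.0]
wrist_force: [-1.2, 0.5, -0.8]
width: 0.0704
gripper_force: 0.0
```

Run:
```python
from h import *
p=optics.grab_frame("wrist"); s,R=axes(); print(s["t"],s["eef_pos"],s["wrist_force"],R[:2,0])
g=cv2.cvtColor(p["color"],cv2.COLOR_BGR2GRAY)
for col in(246,252,258):
    d=np.diff(g[:190,col].astype(int)); print(col,[(int(k),int(d[k])) for k in np.where(np.abs(d)>15)[0]])
e=np.array([-.0133,.9999]); 
for hx in(-30,0,-65):
    c=np.array([.5535,-.0567])+e*(hx+120)/1000
    print("pred mouth",hx,proj(p,[*(c-e*.006),.04]).round(1),proj(p,[*(c+e*.006),.04]).round(1),c.round(4))
for st,c,m in blob(p,(3,150,100),(20,255,255)): print("or",st,c)
m=cv2.inRange(cv2.cvtColor(p["color"],cv2.COLOR_BGR2HSV),(45,80,50),(85,255,255)); q=np.argwhere(m)[:,::-1]; print("green",q.min(0),q.max(0), at(p,q.mean(0),.012))
e2=R[:2,0]; t=np.array(s["eef_pos"][:2])
print("pred knob top front/rear",[proj(p,[*(t+e2*d),.086]).round(1) for d in(.013,-.013)],"plate top",[proj(p,[*(t+e2*d),.066]).round(1) for d in(.035,.043)])
st,cc,m=max(blob(p,(95,80,40),(125,255,255),400),key=lambda b:b[0][4]); print(np.where(m[:,250])[0][:1],[g[r,200] for r in range(150,220,3)])
```

```text
13.925 [ 0.55401844 -0.05648749  0.03587078] [-0.54602162  0.21442305  0.5138729 ] [-0.01363406  0.99990705]
246 [(43, -99), (44, -32), (50, -32), (70, 75), (71, 99), (120, -109), (121, -68), (135, 19), (136, 52), (140, 64), (149, -31), (150, -131), (151, -35), (162, 17), (167, 17), (183, -17)]
252 [(43, -98), (44, -32), (50, -32), (70, 76), (71, 97), (120, -109), (121, -67), (135, 20), (136, 51), (141, 66), (149, -30), (150, -130), (151, -35), (162, 18), (167, 19)]
258 [(43, -97), (44, -32), (50, -33), (70, 72), (71, 99), (120, -111), (121, -67), (135, 23), (136, 50), (142, 18), (143, 68), (144, 20), (149, -74), (150, -101), (151, -21), (162, 19), (167, 19), (182, -16)]
pred mouth -30 [251.4  71.4] [251.3  43.8] [0.5523 0.0333]
pred mouth 0 [ 2.513e+02 -1.000e-01] [251.3 -31.1] [0.5519 0.0633]
pred mouth -65 [251.5 144.9] [251.4 120.8] [ 0.5528 -0.0017]
or [ 224  233   61   71 3403] [254.1 269.4]
or [408 372  20  12 146] [418. 379.]
green [317  43] [372  81] [0.60484028 0.03416434 0.012     ]
pred knob top front/rear [array([252.2, 251.7]), array([252.3, 306.2])] plate top [array([252.3, 185.6]), array([252.3, 168. ])]
[162] [np.uint8(90), np.uint8(39), np.uint8(44), np.uint8(45), np.uint8(46), np.uint8(79), np.uint8(90), np.uint8(103), np.uint8(99), np.uint8(100), np.uint8(96), np.uint8(91), np.uint8(64), np.uint8(65), np.uint8(63), np.uint8(62), np.uint8(68), np.uint8(97), np.uint8(97), np.uint8(97), np.uint8(94), np.uint8(94), np.uint8(90), np.uint8(86)]
```

Request:
step_arm([
  [0.007,0.004,0,0,45],
  [0.007,0.004,0,0,30],
  [0.007,0.004,0,0,18],
  [0.007,0.004,0,0,18],
  [0.007,0.004,0,0,18],
], squeeze=50)

```text
t: 14.55
eef_pos: [0.5545, -0.0554, 0.0358]
tool_rot: [-0.0, 0.702, 0.712, -0.0]
wrist_force: [-1.2, -0.4, -0.3]
width: 0.0241
gripper_force: 49.0
```

Request:
step_arm([
  [0,0,-0.03,0,18],
  [0,0,-0.06,0,18],
  [0,0,-0.08,0,18],
  [0,0,-0.08,0,18],
])

```text
t: 15.05
eef_pos: [0.5545, -0.0554, 0.0478]
tool_rot: [-0.0, 0.702, 0.712, -0.0]
wrist_force: [-0.3, 0.5, -4.6]
width: 0.0241
gripper_force: 49.3
```

Run:
```python
from h import *
p=optics.grab_frame("wrist"); s,R=axes(); print(s["t"],s["eef_pos"],s["wrist_force"],s["width"],s["gripper_force"])
g=cv2.cvtColor(p["color"],cv2.COLOR_BGR2GRAY)
e2=R[:2,0]; t=np.array(s["eef_pos"][:2])
d=np.diff(g[:,200].astype(int)); print([(int(k),int(d[k])) for k in np.where(np.abs(d)>12)[0]])
for z in(.066,.078): print(z,[proj(p,[*(t+e2*d),z]).round(1) for d in(.035,.043)],"sides",[proj(p,[*(t+e2*.035+R[:2,1]*y),z]).round(1)[0] for y in(-.05,.05)])
st,cc,m=max(blob(p,(95,80,40),(125,255,255),400),key=lambda b:b[0][4]); print(st)
```

```text
15.1 [ 0.55446821 -0.05535943  0.04762968] [ 0.14250072  0.02285914 -4.93229293] 0.02423355985560207 49.2543089389801
[(148, -33), (149, -30), (159, 14), (160, 25), (165, 21), (179, -24), (248, -22), (249, -29), (270, -15), (312, -13)]
0.066 [array([253.2, 179. ]), array([253.2, 162.5])] sides [np.float64(148.1), np.float64(358.2)]
0.078 [array([253.1, 186.2]), array([253.1, 168.5])] sides [np.float64(139.8), np.float64(366.4)]
[  148   158   212    92 10294]
```

Fz is −4.6 N, which matches the spring at about 12 mm, and the plate is still at its seated height. Sliding now.

Request:
step_arm([
  [0.1,0,0,0,18],
  [0.2,0,0,0,18],
  [0.3,0,0,0,18],
  [0.4,0,0,0,18],
  [0.5,0,0,0,18],
  [0.56,0,0,0,18],
  [0.585,0,0,0,18],
  [0.591,0,0,0,18],
  [0.591,0,0,0,18],
])

```text
t: 16.23
eef_pos: [0.5536, 0.0332, 0.0479]
tool_rot: [-0.0, 0.702, 0.712, 0.0]
wrist_force: [0.4, 0.9, -5.4]
width: 0.0244
gripper_force: 49.3
```

Run:
```python
from h import *
p=optics.grab_frame("wrist"); s,R=axes(); print(s["t"],s["eef_pos"],s["wrist_force"],s["width"],s["gripper_force"])
g=cv2.cvtColor(p["color"],cv2.COLOR_BGR2GRAY)
e2=R[:2,0]; t=np.array(s["eef_pos"][:2])
d=np.diff(g[:,200].astype(int)); print([(int(k),int(d[k])) for k in np.where(np.abs(d)>12)[0]])
print([proj(p,[*(t+e2*d),.066]).round(1) for d in(.035,.043)])
# fixed jaw and its face
d=np.diff(g[:170,230].astype(int)); print([(int(k),int(d[k])) for k in np.where(np.abs(d)>15)[0]])
c=np.array([.5523,.0333]); print("pred fixed face top",proj(p,[*(c+e2*.17),.07]).round(1),"rail there",proj(p,[*(c+e2*.17),.04]).round(1), "mouth +30,0", [proj(p,[*(c+e2*d),.04]).round(1)[1] for d in(.024,.036,.054,.066)])
d=np.diff(g[:170,252].astype(int)); print([(int(k),int(d[k])) for k in np.where(np.abs(d)>15)[0]])
m=cv2.inRange(cv2.cvtColor(p["color"],cv2.COLOR_BGR2HSV),(95,80,40),(125,255,255)); print(cv2.connectedComponentsWithStats(m)[2])
```

```text
16.275 [0.55357029 0.03320897 0.04791638] [-0.66523338  0.45932217 -5.19771555] 0.024504194895879263 49.26855146884918
[(148, -27), (149, -26), (160, 19), (165, 15), (179, -15), (248, -16), (249, -18)]
[array([253.3, 179. ]), array([253.3, 162.6])]
[(148, -118), (149, -66)]
pred fixed face top [ 249.7 -199. ] rail there [ 250.5 -140.9] mouth +30,0 [np.float64(185.6), np.float64(164.6), np.float64(131.7), np.float64(108.6)]
[(108, -133), (109, -52), (124, 20), (125, 48), (128, 18), (129, 62), (131, 25), (148, -139), (149, -52), (159, 18), (164, 18)]
[[     0      0    512    384 186205]
 [   148    158    211     92  10283]
 [   226    295     10     10     55]
 [   271    294     12     11     65]]
```

The next hole's mouth projects exactly where predicted and the jaw is over the target. Lowering the pin.

Request:
step_arm([
  [0,0,0.02,0,18],
  [0,0,0.05,0,18],
  [0,0,0.075,0,18],
  [0,0,0.078,0,18],
  [0,0,0.078,0,18],
])

```text
t: 16.9
eef_pos: [0.5536, 0.0332, 0.0364]
tool_rot: [-0.0, 0.702, 0.712, -0.0]
wrist_force: [-0.9, 1.1, -2.5]
width: 0.0243
gripper_force: 49.5
```

Request:
step_arm([
  [0,0,0,0,26],
  [0,0,0,0,35],
  [0,0,0,0,45],
  [0,0,0,0,60],
  [0,0,0,0,60],
  [0,0,0,0,60],
])

```text
t: 17.65
eef_pos: [0.5537, 0.0331, 0.0363]
tool_rot: [0.0, 0.702, 0.712, 0.0]
wrist_force: [-0.6, -0.4, 0.8]
width: 0.0601
gripper_force: 0.0
```

Run:
```python
from h import *
p=optics.grab_frame("wrist"); s,R=axes(); print(s["t"],s["eef_pos"],s["wrist_force"],s["width"],s["gripper_force"])
g=cv2.cvtColor(p["color"],cv2.COLOR_BGR2GRAY); e2=R[:2,0]; t=np.array([.5523,.0333])
d=np.diff(g[:,200].astype(int)); print([(int(k),int(d[k])) for k in np.where(np.abs(d)>12)[0]])
print("pred plate",[proj(p,[*(t+e2*d),.066]).round(1) for d in(.035,.043)])
for z in(.086,.089,.096): print("knob",z,[proj(p,[*(t+e2*d),z]).round(1)[1] for d in(.013,-.013)],[proj(p,[*(t+R[:2,1]*d),z]).round(1)[0] for d in(-.013,.013)])
for st,c,m in blob(p,(3,150,100),(20,255,255),400): print("or",st,c)
```

```text
17.7 [0.55364723 0.03316862 0.03629132] [-0.97861734 -0.15752101  0.28119379] 0.059918126795097726 0.0
[(152, -26), (153, -24), (165, 20), (170, 15), (171, 15), (185, -16), (186, -14), (204, 21), (336, 45), (340, -29), (342, -15), (353, -29), (354, -13), (364, -13)]
pred plate [array([250.1, 185.6]), array([250.1, 167.9])]
knob 0.086 [np.float64(251.7), np.float64(306.2)] [np.float64(218.7), np.float64(281.1)]
knob 0.089 [np.float64(255.3), np.float64(310.7)] [np.float64(218.0), np.float64(281.7)]
knob 0.096 [np.float64(264.3), np.float64(322.0)] [np.float64(216.1), np.float64(283.2)]
or [ 224  236   60   71 3408] [253.8 271.8]
```

The plate and knob edges both match the fully-down position. Retreating straight up.

Request:
step_arm([
  [0,0,-0.2,0,75],
  [0,0,-0.5,0,75],
  [0,0,-0.8,0,75],
  [0,0,-0.8,0,75],
  [0,0,-0.8,0,75],
])

```text
t: 18.32
eef_pos: [0.5532, 0.0332, 0.1557]
tool_rot: [-0.0, 0.702, 0.712, -0.0]
wrist_force: [0.1, 0.3, 0.3]
width: 0.075
gripper_force: 0.0
```

Run:
```python
from h import *
from bench import hand_in
p=optics.grab_frame("wrist"); s,R=axes(); e2=R[:2,0]; t=np.array([.5523,.0333])
for st,c,m in blob(p,(3,150,100),(20,255,255),300): print("or",st,c)
for z in(.086,.096): print("knob",z,[proj(p,[*(t+e2*d),z]).round(1)[1] for d in(.013,-.013)],[proj(p,[*(t+R[:2,1]*d),z]).round(1)[0] for d in(-.013,.013)])
print(s["eef_pos"],s["wrist_force"]); print(hand_in())
```

```text
knob 0.086 [np.float64(176.3), np.float64(208.8)] [np.float64(235.1), np.float64(269.2)]
knob 0.096 [np.float64(179.8), np.float64(213.5)] [np.float64(234.4), np.float64(269.9)]
[0.55261139 0.03320754 0.1546552 ] [-0.45927334  1.15129     0.74496692]
the job is handed in; nothing more can be done
None
```

The job is handed in at about 18 s of the 51 s allowed: the blue jaw is seated on the rail and released, with its pin down in the green-tagged hole (the −30 mm one); the hand-in returned no verdict, and my last knob check, from above, found nothing, so this rests on the close-up image and force readings just before I backed off.

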